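# Lay the spoon and hold the clip open over the card

### The arm

A 7-joint arm with a two-finger parallel gripper is mounted at the origin on a cart in front of the work surface, level with it; the furniture and walls round the work are solid. World frame = base frame: x ahead of the robot, y to its left, z up, the work surface at z = 0. Lengths are in m, angles in rad, forces in N, time in s.
With the tool pointing down it reaches from about 0.375 to 0.925 m from the base axis. Payload 3.1 kg.
Tool frame: the origin (TCP) lies on the centre line of the jaws, within the pads' length; the fingertips stand 8 mm ahead of it and the grasp point (between the pads) lies 11 mm behind it; z points along the fingers, y is the direction in which the jaws open and shut (so a half turn about z gives the same grasp; the last joint's range is limited). The gripper opens to 85 mm and grips with 20 to 120 N. Pads are 22 mm wide; open, the fingers measure 114 mm over their backs; the gripper's body (76 mm by 85 mm) begins 54 mm behind the grasp point. The pads swing forward as they close: fully open they stand 13 mm farther back than shut.
Start: joints at [-1.342, 0.383, 0.044, 1.598, -0.018, 1.161, -0.05], TCP at [0.209, 0.616, 0.202] pointing down, gripper open.
Joint ranges: [-2.61, 2.61], [-0.41, 2.15], [-1.48, 1.57], [0, 2.5], [-1.57, 4.71], [0.05, 1.97], [-2.85, 2.85]. Speed limits (rad/s): [2.79, 2.79, 3.14, 3.14, 3.14, 3.14, 3.14].

### API

Orientations are given as a unit quaternion [x, y, z, w].
In Python, from cell import goto, movel, movej, gripper_to, dwell, solve_ik, state, get_image, Unreachable, sign_off gives the robot as it stands. Calls block until the motion is done:
- goto(position, orientation): joint-space move of the TCP to a pose.
- movel(position, rotation=None, feed=0.15, guard=None): straight line of the TCP; rotation=None keeps the orientation; feed is the mean speed in m/s. With guard (N) it stops when the force on the tool has changed by that much, and returns True; else False.
- movej(angles): joint-space move.
- gripper_to(opening, newtons=None): finger opening in m; newtons is the grip in N (None keeps the last); returns when the fingers have stopped.
- dwell(seconds).
- solve_ik(position, orientation): joint angles nearest the present ones, or None.
- state(): the state.
- get_image(name): name is "scene" or "top" or "wrist"; returns a dict with "color" (384x512x3 uint8, red, green, blue), "fovy" (degrees; the focal length in pixels is half the picture's height over the tangent of half this angle, whatever the lens; pixels are square), "cx", "cy" (the principal point, pixels), "cam_to_world" (4x4, takes a point from camera to world coordinates). Camera axes: x right, y down, z forward; pixel columns grow to the right and rows downward; lengths in m; the calibration is good to about 2 mm. A picture is of the moment at which its call begins. There is no depth.
A pose or a line that the arm cannot do raises Unreachable and nothing moves.
- sign_off(): hands the job in, once; it reports no verdict.
The state is a dict: "clock": time; "joint_pos": joint angles; "joint_vel": joint speeds; "joint_efforts": joint torques, N m; "ee_pos": TCP position; "eef_rot": TCP orientation; "force": force on the tool from outside, world axes, zero at the start; "wrist_torque": the same for the moment, N m; "opening": finger opening in m.
Only numpy, scipy, OpenCV 4.12 (cv2) and the standard library are available. Lean on these libraries where they do the work, as an engineer would, in place of code of your own. Each camera call takes 0.05 s, during which the arm holds its last target.

### The job

Get the tasting-card stand ready: first lay the loose dessert spoon flat in the stand's shallow tray, alongside the teaspoon that already lies there, parallel to it, clear of it and with its bowl toward the same end, and let go of it. Then take the wooden spring clip by its two handles, squeeze it open and bring it upright from above over about the middle of the card's top edge, so that its open jaws reach about 2 cm down on both sides of the card without touching it. Finish while holding it there, still squeezed wide open and not let go, so that I can slip a second card in; leave the teaspoon and the other things where they are.

Things in the scene. Friction and masses are not known exactly. Their poses are not given: they have to be found in the camera images.
- spoon_center (a point): Dessert spoon, loose, plated metal, 136 mm long, about 10 mm high; treat it as a bar 16 mm wide. This point is its middle, half-way up (5 mm above what it lies on). Its own y axis runs along the spoon (bowl toward +y), z is up. It lies on the worktop at the left or right side of the stand. Pinch it across the handle at or near this point.
- spoon_bowl (a point): The bowl of the dessert spoon, 50 mm from spoon_center along the spoon's +y.
- teaspoon_center (a point): Teaspoon, loose, 138 mm long, 28 mm wide, 12 mm high, already lying in the tray; leave it. This point is its middle, 6 mm above the tray floor; its own x axis runs along it (bowl toward +x).
- teaspoon_bowl (a point): The bowl of the teaspoon, 50 mm from teaspoon_center.
- card_stand: Fixed wooden board 130 (x) by 300 (y) by 12 mm, origin at the centre of its underside, z up, turned up to 0.2 rad. The part y -145 to +40, x -60 to +60 mm is a tray with a 5.5 mm high lip; the teaspoon lies along y near x = +34 mm. A card stands upright at y = +100 mm. A good place for the dessert spoon: x = -12, y = -52 mm, along y.
- tray_floor (a point): Centre of the tray's floor, 12 mm above the worktop; axes as card_stand.
- card_edge (a point): Middle of the top edge of the stiff white card, 100 mm above the worktop; axes as card_stand. The card is 3 mm thick (x) and 80 mm wide (y), upright and fixed in the stand; it stands 70 mm clear of the bar that holds it.
- clip_center (a point): Wooden spring clip (like a very large clothes peg), loose, 0.09 kg, 84 mm high, 26 mm wide along x, standing upright on its closed jaws on the worktop beside the stand, opposite the spoon. Point: its middle, 44 mm above the jaw tips; z up to the handles, x along the hinge pin, y across the jaws. Once astride, the card runs along x. The pin (5 mm radius) is 4 mm below this point.
- clip_left (a joint): Opening angle of one arm of the clip: 0 shut, 0.30 squeezed fully open (jaw tips 24 mm apart); the other arm always opens by the same angle.
- jigger: Steel jigger, 43 mm across and 70 mm high, behind the stand on the left; bystander. Origin under its centre.
- shot_glass: Shot glass, 48 mm across and 61 mm high, in front on the left; bystander. Origin under its centre.
- egg_cup: Metal egg cup, 46 mm across and 60 mm high, in front on the right; bystander. Origin under its centre.
- cork: Wine cork, 23 mm across, 44 mm high, standing at the far right; bystander. Origin under its centre.
- clip_grip (a point): Point midway between the clip's two handles, 35 mm above clip_center: grip the handles from above along y on their outer faces here. They flare upward to +-27 mm in y at the top, 4 mm above. Squeezed, they come upright and parallel, 26 mm over their outer faces, where they meet a stop; it takes 5 N at first, 9 N at the stop.
Not all that is in view belongs to the job. What is shaped like the part that bears clip_center but turquoise is not meant.

How it is judged:
On the way, in this order (a step that is already met when the one before it is completed fails the run):
1. the dessert spoon lies flat and released in the tray beside the teaspoon, parallel, bowl the same way, while the clip still stands on the worktop (x of spoon_center in the frame of tray_floor between -0.055 and 0.055 m and y of spoon_center in the frame of tray_floor between -0.03 and 0.03 m and z of spoon_center in the frame of tray_floor below 0.01 m and angle between spoon_center's own z axis and vertical below 0.12 rad and angle between the y axis of spoon_center and the x axis of teaspoon_center, either way round below 0.2 rad and x of spoon_bowl in the frame of teaspoon_center above 0 m and contact force between spoon and card_stand above 0.05 N and contact force between spoon and teaspoon below 0.02 N and contact force between spoon and the fingers below 0.02 N and height (world z) of clip_center below 0.055 m), for 0.2 s.
2. the clip is held squeezed open, lifted clear of the worktop (value of joint clip_left above 0.15 rad and height (world z) of clip_center above 0.08 m and contact force between the fingers and clip above 1 N), for 0.1 s.
At the end, for the whole second after the job is handed in: Spoon released flat in the tray, within 0.2 rad of the teaspoon's line, bowl the same way, not touching it. Clip held still, arms open 0.18 rad or more, tips 8 to 33 mm below the card edge and touching nothing but the fingers, within 20 mm of its middle, upright and in line within 0.2 rad (x of spoon_center in the frame of tray_floor between -0.055 and 0.055 m and y of spoon_center in the frame of tray_floor between -0.03 and 0.03 m and z of spoon_center in the frame of tray_floor below 0.01 m and angle between spoon_center's own z axis and vertical below 0.12 rad and angle between the y axis of spoon_center and the x axis of teaspoon_center, either way round below 0.2 rad and x of spoon_bowl in the frame of teaspoon_center above 0 m and contact force between spoon and card_stand above 0.05 N and contact force between spoon and teaspoon below 0.02 N and contact force between spoon and the fingers below 0.02 N and value of joint clip_left above 0.18 rad and z of clip_center in the frame of card_edge between 0.011 and 0.036 m and x of clip_center in the frame of card_edge between -0.01 and 0.01 m and y of clip_center in the frame of card_edge between -0.02 and 0.02 m and angle between the x axis of clip_center and the y axis of card_edge, either way round below 0.2 rad and angle between clip_center's own z axis and vertical below 0.2 rad and contact force between clip and card_stand below 0.3 N and contact force between the fingers and clip above 1 N and linear speed of clip below 0.02 m/s); the arm keeps its last pose, push and grip.
It fails at once if the teaspoon is pushed away (distance of teaspoon_center from where it was at the start of the episode above 0.02 m).
It fails at once if a bystander is pushed away or knocked over (distance of any of jigger, shot_glass, egg_cup, cork from where it was at the start of the episode above 0.03 m or angle between any of jigger, shot_glass, egg_cup, cork's own z axis and vertical above 0.5 rad).
It also fails if it takes over 54 s, if anything falls off the work surface, if the arm or the gripper's body presses on something with over 40 N, if the wrist force passes 120 N, or if a joint passes its speed limit or range.

## Working session

There is one attempt and no reset: what is moved stays moved. The work goes in short steps, each a Python script; the robot and the scene stay as the last script left them, time stands still between calls to the robot, and variables do not carry over. Pictures are saved under pics/ and viewed, and the job is handed in when it is done.

```bash
mkdir -p pics; ls
python3 - <<'E'
from cell import *
import cv2,numpy as np
for n in ["scene","top","wrist"]:
    d=get_image(n); np.savez(f"pics/{n}0.npz",**d)
    cv2.imwrite(f"pics/{n}0.png",d["color"][:,:,::-1]); print(n,d["fovy"],d["cx"],d["cy"],np.round(d["cam_to_world"],3).tolist())
s=state(); print(s["clock"],s["ee_pos"],s["eef_rot"],s["opening"])
E
```

```text
pics
scene 43.63611724650871 256.1781171972863 188.19956007988154 [[0.869, -0.315, 0.382, -0.039], [-0.495, -0.565, 0.66, -0.953], [0.008, -0.763, -0.647, 1.007], [0.0, 0.0, 0.0, 1.0]]
top 42.70100651997471 263.8133973335543 190.37303334347007 [[0.028, -0.995, 0.1, 0.337], [-1.0, -0.026, 0.016, -0.057], [-0.013, -0.101, -0.995, 1.493], [0.0, 0.0, 0.0, 1.0]]
wrist 63.64752479495101 259.3020891902005 193.92551633041063 [[0.32, 0.897, 0.304, 0.131], [0.947, -0.303, -0.105, 0.641], [-0.003, 0.322, -0.947, 0.373], [0.0, 0.0, 0.0, 1.0]]
0.15 [0.20836783 0.61484103 0.20095591] [ 1.62646228e-01  9.86683881e-01 -1.05205771e-03 -1.32746042e-04] 0.08573629261702767
```

View pics/scene0.png

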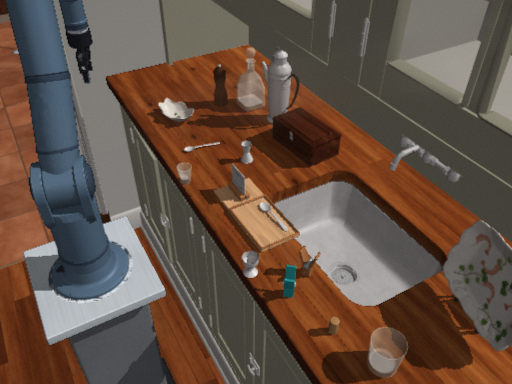

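View pics/top0.png

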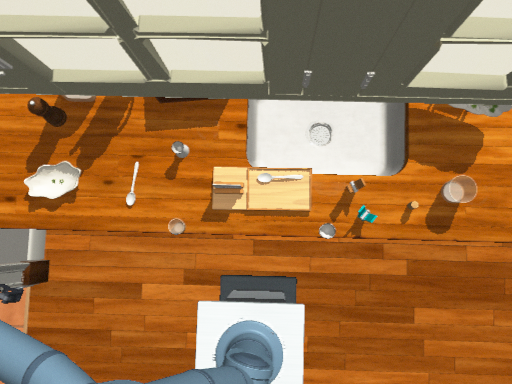

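View pics/wrist0.png

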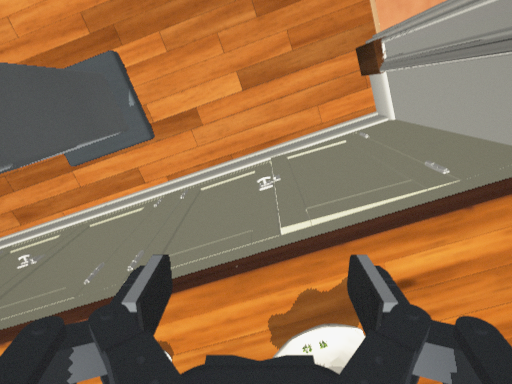

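Overview: the stand is at top (262,189), the spoon at (133,185), the wooden clip at (357,185) and the turquoise decoy at (368,214). I'll enlarge the crops to confirm.

Run:
```python
import cv2,numpy as np
t=cv2.imread("pics/top0.png"); s=cv2.imread("pics/scene0.png")
def crop(im,x,y,w,h,k,n): cv2.imwrite(n,cv2.resize(im[y:y+h,x:x+w],None,fx=k,fy=k,interpolation=cv2.INTER_CUBIC))
crop(t,205,160,115,60,7,"pics/a1.png")
crop(t,105,150,60,65,8,"pics/a2.png")
crop(t,335,170,60,50,10,"pics/a3.png")
crop(s,215,155,100,140,4,"pics/a4.png")
```

```text
(no output)
```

View pics/a1.png

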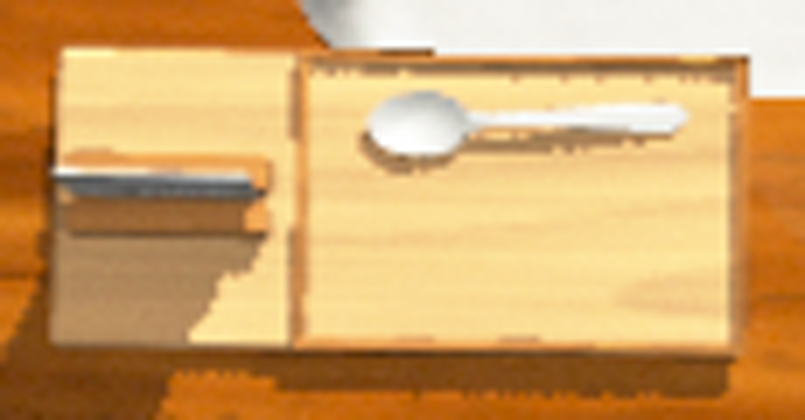

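View pics/a2.png

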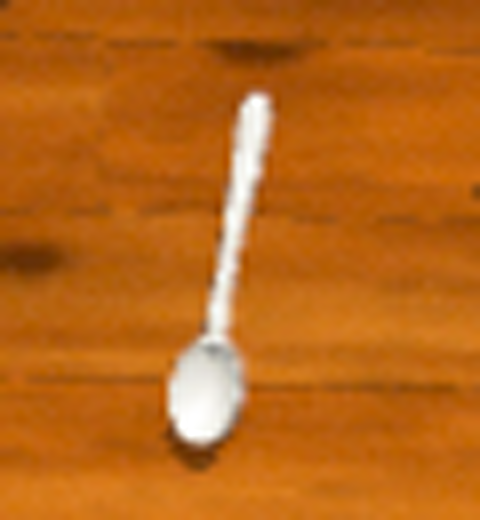

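View pics/a3.png

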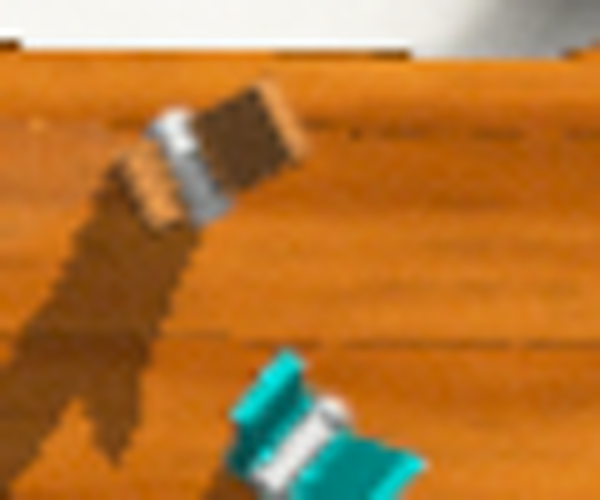

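View pics/a4.png

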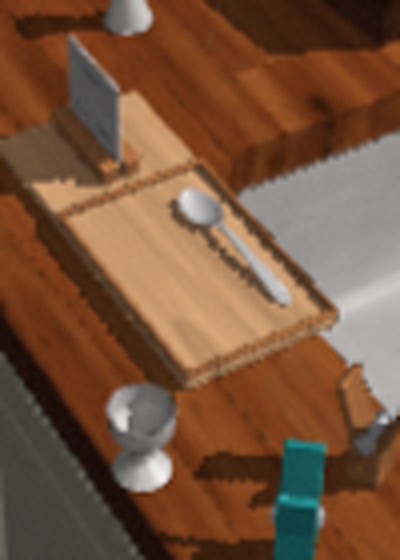

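Candidate clips: the wooden one at top (357,185) and the turquoise one at top (368,214). The wooden one fits the description ("wooden", not turquoise), and crop a3 confirms it: brown handles at crop (150,190) and (285,120), with the pin along (175,115)-(215,215). The teaspoon's bowl points toward the card, and the loose spoon's bowl points toward the robot. Next I'll compute positions.

```bash
cat > h.py <<'E'
import numpy as np,cv2
from scipy.spatial.transform import Rotation as R
def load(n): return dict(np.load(n))
def K(d):
    h=d["color"].shape[0]; f=h/2/np.tan(np.radians(float(d["fovy"]))/2)
    return f,float(d["cx"]),float(d["cy"])
def ray(d,u,v):
    f,cx,cy=K(d);T=d["cam_to_world"]
    return T[:3,3],T[:3,:3]@np.array([(u-cx)/f,(v-cy)/f,1])
def onz(d,u,v,z):
    o,r=ray(d,u,v); return o+r*(z-o[2])/r[2]
def proj(d,p):
    f,cx,cy=K(d);T=d["cam_to_world"]; q=T[:3,:3].T@(np.asarray(p)-T[:3,3]); return q[0]/q[2]*f+cx,q[1]/q[2]*f+cy
def down(a):
    # tool z down, tool y (jaw direction) at world yaw a
    y=np.array([np.cos(a),np.sin(a),0]);z=np.array([0,0,-1]);x=np.cross(y,z)
    return R.from_matrix(np.c_[x,y,z]).as_quat()
E
python3 - <<'E'
from h import *
d=load("pics/top0.npz")
def c(x,y,k,ox,oy): return (x+.5)/k-.5+ox,(y+.5)/k-.5+oy
A=lambda x,y,z:onz(d,*c(x,y,7,205,160),z)
S=lambda x,y,z:onz(d,*c(x,y,8,105,150),z)
C=lambda x,y,z:onz(d,*c(x,y,10,335,170),z)
P=[A(62,48,.012),A(50,345,.012),A(748,57,.0175),A(735,355,.0175)]
print("corners",np.round(P,4)); print("len",np.linalg.norm(P[0]-P[2]),np.linalg.norm(P[1]-P[3]),np.linalg.norm(P[0]-P[1]),np.linalg.norm(P[2]-P[3]))
print("center",np.mean(P,0))
for q in [(P[2],P[0]),(P[3],P[1])]:
    v=q[1]-q[0];print("yaw y-axis",np.degrees(np.arctan2(v[1],v[0]))-90)
print("teaspoon",A(368,120,.018),A(688,117,.018))
print("card top ends",A(52,172,.1),A(250,183,.1))
print("spoon",S(257,92,.004),S(200,443,.006))
print("clip handle ends mid",C(150,190,.083),C(285,120,.083), "pin",C(175,115,.04),C(215,215,.04))
for n,u,v in [("jig",180,150),("shot",177,228),("egg",327,231),("cork",414,205),("turq",368,214)]: print(n,np.round(onz(d,u,v,.06),3))
E
```

```text
corners [[ 0.5554  0.1229  0.012 ]
 [ 0.4258  0.1232  0.012 ]
 [ 0.5583 -0.1751  0.0175]
 [ 0.4291 -0.1718  0.0175]]
len 0.2980582567957553 0.2950726202684742 0.1295968257092851 0.12924965301965632
center [ 0.49212821 -0.02521073  0.01475   ]
yaw y-axis 0.5618450455098696
yaw y-axis 0.6427871699846008
teaspoon [ 0.52647331 -0.01147841  0.018     ] [ 0.53138279 -0.14963715  0.018     ]
card top ends [0.4911755  0.11437441 0.1       ] [0.48878894 0.03336533 0.1       ]
spoon [0.5671143  0.36082288 0.004     ] [0.43132084 0.37473706 0.006     ]
clip handle ends mid [ 0.49072003 -0.28049787  0.083     ] [ 0.51203161 -0.31909631  0.083     ] pin [ 0.51801826 -0.29450276  0.04      ] [ 0.48846899 -0.3066217   0.04      ]
jig [0.595 0.218 0.06 ]
shot [0.364 0.217 0.06 ]
egg [ 0.368 -0.22   0.06 ]
cork [ 0.45  -0.472  0.06 ]
turq [ 0.42  -0.338  0.06 ]
```

Run:
```python
from h import *; from cell import *
g=[("spoon",[.4995,.3682,.15],84.2),("place",[.48,-.077,.15],0.6),("clip",[.502,-.300,.2],-65),("card",[.491,.074,.25],0.6),("cardz",[.491,.074,.148],0.6)]
for n,p,a in g:
    for k in (0,180):
        q=solve_ik(p,down(np.radians(a+k))); print(n,k,None if q is None else np.round(q,2))
s=state();print(s["clock"])
```

```text
spoon 0 [-0.84  0.38  0.17  1.73 -0.07  1.04  0.82]
spoon 180 [-1.21  0.44  0.64  1.74 -0.3   1.06 -2.14]
place 0 [-0.8   0.18  0.96  2.07 -0.18  0.98  0.27]
place 180 [-1.1   0.44  1.41  2.07 -0.5   1.05 -2.57]
clip 0 [-0.22  0.34  0.84  1.79 -0.28  1.13 -0.42]
clip 180 [ 0.98  0.32 -0.61  1.74  0.2   1.14  2.32]
card 0 [-0.86  0.03  0.65  1.93 -0.02  1.19 -0.19]
card 180 [ 0.91  0.21 -1.24  1.86  0.21  1.22  2.75]
cardz 0 [-0.82  0.17  0.64  2.04 -0.12  0.97 -0.1 ]
cardz 180 [ 0.83  0.41 -1.23  1.97  0.44  1.07  2.56]
0.15
```

Run:
```python
from h import *; from cell import *
goto([.4995,.3682,.16],down(np.radians(84.2)))
d=get_image("wrist"); np.savez("pics/w1.npz",**d); cv2.imwrite("pics/w1.png",d["color"][:,:,::-1])
s=state();print(s["clock"],s["ee_pos"])
print(proj(d,[.4995,.3682,.005]),proj(d,[.4995,.3682,.0]))
```

```text
1.6333 [0.49802581 0.3706352  0.16013144]
(np.float64(257.5692713198234), np.float64(170.06793077379433)) (np.float64(257.5875854386559), np.float64(168.94362186895128))
```

View pics/w1.png

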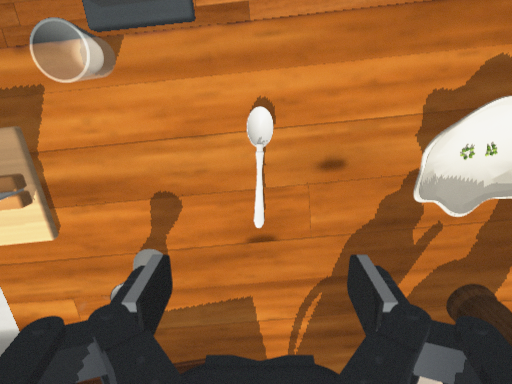

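The wrist view shows the spoon from its bowl tip at (260,107) to its handle end at (259,226).

Run:
```python
from h import *; from cell import *
d=load("pics/w1.npz")
a=onz(d,260,106.5,.005);b=onz(d,259,227,.004); print(a,b,(a+b)/2,np.linalg.norm(a-b),np.degrees(np.arctan2(*(a-b)[1::-1])))
s=state();print(s["ee_pos"],s["clock"])
```

```text
[0.43342939 0.37729564 0.005     ] [0.56765235 0.36305171 0.004     ] [0.50054087 0.37017368 0.0045    ] 0.13498034985464588 173.94236362085695
[0.49802581 0.3706352  0.16013144] 1.6333
```

Run:
```python
from h import *; from cell import *
gripper_to(.04,30); s=state();print(s["ee_pos"],s["clock"],s["force"])
p=[.500,.3692]
movel([*p,.05],down(np.radians(84)),feed=.15)
print(movel([*p,.010],feed=.05,guard=6)); s=state();print(s["ee_pos"],s["clock"],s["force"])
gripper_to(0.0,30); s=state();print(s["opening"],s["ee_pos"],s["clock"],s["force"])
movel([*p,.10],feed=.12); s=state();print(s["opening"],s["ee_pos"],s["clock"],s["force"])
for n in("wrist","scene"):
    d=get_image(n); np.savez(f"pics/{n}2.npz",**d); cv2.imwrite(f"pics/{n}2.png",d["color"][:,:,::-1])
```

```text
[0.49944719 0.36823609 0.15998278] 2.1417 [-0.81251665  0.44339682  0.25421882]
False
[0.50031266 0.36942005 0.01022543] 3.975 [ 0.80313737  0.51869719 -0.55370434]
-2.7304833591103054e-05 [0.50003706 0.36925647 0.01011862] 4.4417 [ 0.19783509 -0.65401432  0.10614572]
-1.2749389629648032e-05 [0.49929524 0.36867909 0.09916789] 5.3417 [-0.69172843 -0.63679347 -0.34728307]
```

View pics/wrist2.png

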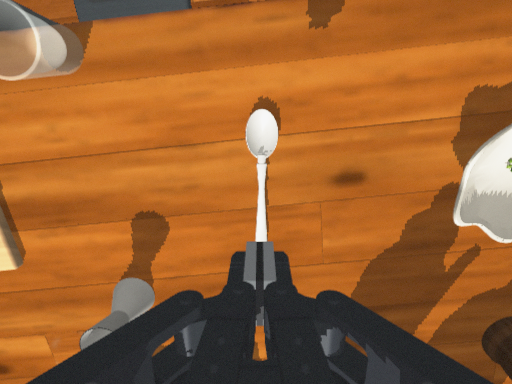

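The fingers closed empty above the handle and the spoon hasn't moved. I'll go lower, feeling for the worktop.

Run:
```python
from h import *; from cell import *
p=[.500,.3692]
gripper_to(.03,30)
movel([*p,.02],feed=.15)
print(movel([*p,-.010],feed=.03,guard=5)); s=state();print(s["ee_pos"],s["clock"],s["force"])
```

```text
False
[ 0.50022814  0.36937922 -0.00975934] 7.675 [ 0.30545279 -0.18331975 -0.67778157]
```

Run:
```python
from h import *; from cell import *
for n in("wrist","scene"):
    d=get_image(n); np.savez(f"pics/{n}3.npz",**d); cv2.imwrite(f"pics/{n}3.png",d["color"][:,:,::-1])
    print(proj(d,[.5,.3692,0]),state()["opening"])
    if n=="scene":cv2.imwrite("pics/s3c.png",cv2.resize(d["color"][60:210,130:290,::-1],None,fx=4,fy=4,interpolation=cv2.INTER_CUBIC))
```

```text
(np.float64(259.54232906820295), np.float64(237.56713922043235)) 0.029762220219703116
(np.float64(202.37407858765846), np.float64(147.16986151938065)) 0.030073535813363368
```

View pics/wrist3.png

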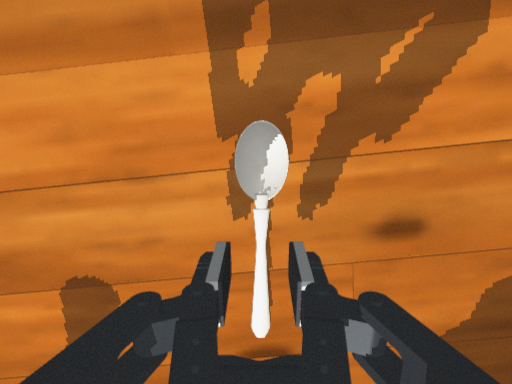

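View pics/s3c.png

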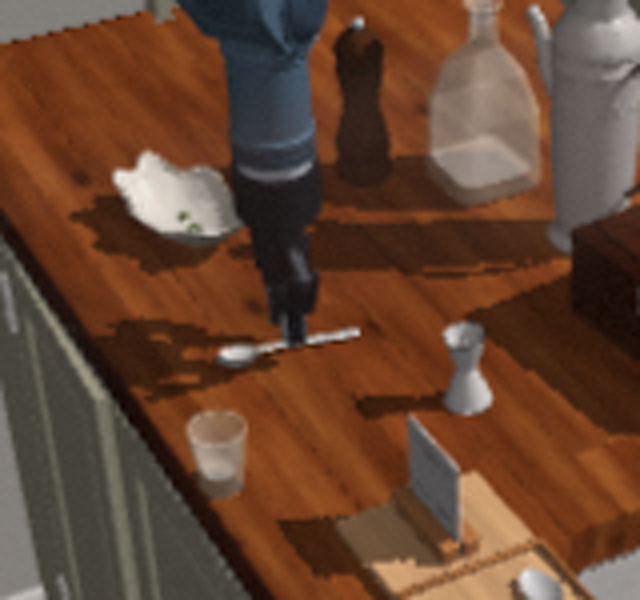

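Run:
```python
from h import *
d=load("pics/wrist3.npz");f,cx,cy=K(d);T=d["cam_to_world"];print(f,np.round(T,3))
o,r=ray(d,260,243)
for D in(.14,.15,.16,.17,.18):print(D,o+r*D, 0.03*f/D)
a=onz(d,262,121,.005);b=onz(d,260,337,.004);print(a,b,np.linalg.norm(a-b))
```

```text
309.3777294773603 [[ 0.104  0.942  0.32   0.418]
 [ 0.995 -0.099 -0.033  0.378]
 [ 0.     0.322 -0.947  0.162]
 [ 0.     0.     0.     1.   ]]
0.14 [0.48425253 0.3710125  0.03674458] 66.29522774514862
0.15 [0.48895261 0.37054641 0.02778865] 61.87554589547206
0.16 [0.4936527  0.37008032 0.01883272] 58.00832427700505
0.17 [0.49835278 0.36961423 0.0098768 ] 54.596069907769454
0.18 [0.50305286 0.36914813 0.00092087] 51.56295491289338
[0.43372325 0.37733878 0.005     ] [0.56832628 0.36235978 0.004     ] 0.13543761585583186
```

Run:
```python
from h import *
d=load("pics/scene3.npz")
for z in(0,.01,.02,.03):
    u,v=proj(d,[.5,.351,z]);u2,v2=proj(d,[.5,.387,z]);print(z,(u-130)*4,(v-60)*4,(u2-130)*4,(v2-60)*4)
cv2.imwrite("pics/s3d.png",cv2.resize(d["color"][120:165,175:230,::-1],None,fx=12,fy=12,interpolation=cv2.INTER_CUBIC))
for z in(0,.01,.02,.03):
    u,v=proj(d,[.5,.351,z]);print(z,(u-175)*12,(v-120)*12)
```

```text
0 298.05031852305126 359.00395332775963 281.24449805098504 338.71967337971796
0.01 297.3539295756914 349.87328649811104 280.4950439303832 329.63853180139813
0.02 296.65226019292163 340.6733855190323 279.7399851474686 320.48947848497437
0.03 295.94525008706796 331.40345993187793 278.97925859603833 311.27174877207904
0 354.1509555691538 357.0118599832789
0.01 352.06178872707414 329.6198594943331
0.02 349.9567805787649 302.0201565570969
0.03 347.8357502612039 274.2103797956338
```

View pics/s3d.png

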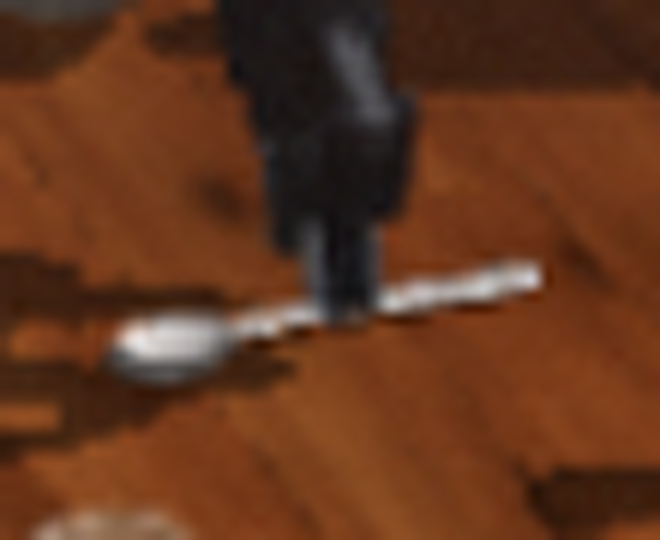

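The scene view shows the fingertips still about 15 mm above the worktop, at crop (345,318), although the TCP reads z = -10 mm. The real fingers are therefore shorter than the stated geometry. I'll find the worktop by touch.

Run:
```python
from h import *; from cell import *
p=[.500,.3692]
print(movel([*p,-.045],feed=.02,guard=4)); s=state();print(s["ee_pos"],s["clock"],s["force"],s["opening"])
```

```text
True
[ 0.49996571  0.36913306 -0.0294374 ] 8.8 [-1.30351923 -0.23365768  3.66686342] 0.02967802589759903
```

Run:
```python
from h import *; from cell import *
p=[.500,.3692]
movel([*p,-.0255],feed=.03)
gripper_to(0.0,40); s=state();print(s["opening"],s["ee_pos"],s["clock"],s["force"])
movel([*p,.06],feed=.12); s=state();print(s["opening"],s["ee_pos"],s["clock"],s["force"])
d=get_image("wrist"); np.savez("pics/w4.npz",**d); cv2.imwrite("pics/w4.png",d["color"][:,:,::-1])
```

```text
0.01423689716294827 [ 0.49995385  0.36914136 -0.02559532] 9.3917 [-0.9902412  -0.29756941 -0.28740995]
0.01451083055125929 [0.49922877 0.36869258 0.0591975 ] 10.2583 [-0.41108798  1.03663586 -0.45647537]
```

View pics/w4.png

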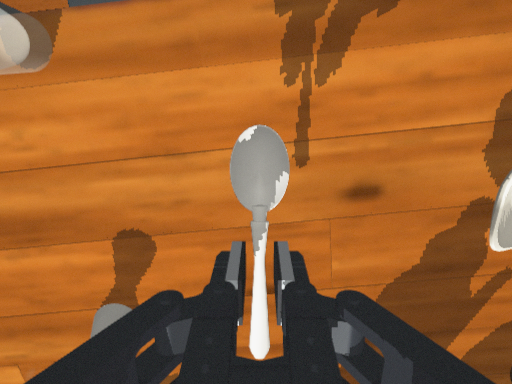

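The spoon is gripped at 14 mm opening. I'll carry it over the stand.

Run:
```python
from h import *; from cell import *
movel([.500,.3692,.18],feed=.25)
goto([.4765,-.0775,.18],down(np.radians(1.0)))
print(state()["clock"],state()["opening"])
movel([.4765,-.0775,.03],feed=.15)
s=state();print(s["opening"],s["ee_pos"],s["clock"],s["force"])
for n in("wrist","scene","top"):
    d=get_image(n); np.savez(f"pics/{n}5.npz",**d); cv2.imwrite(f"pics/{n}5.png",d["color"][:,:,::-1])
```

```text
12.5833 0.014629030787495622
0.014474342427055224 [ 0.47752526 -0.07759885  0.03077114] 13.7333 [ 0.05365905 -0.88681394 -0.60588783]
```

View pics/wrist5.png

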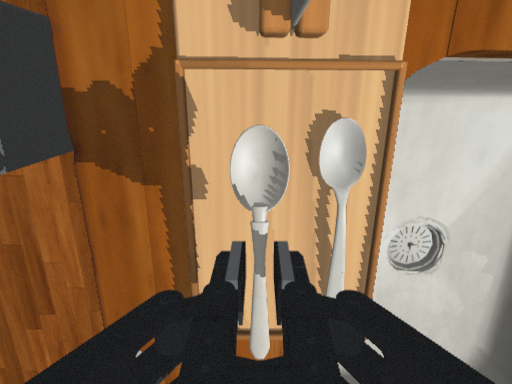

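View pics/scene5.png

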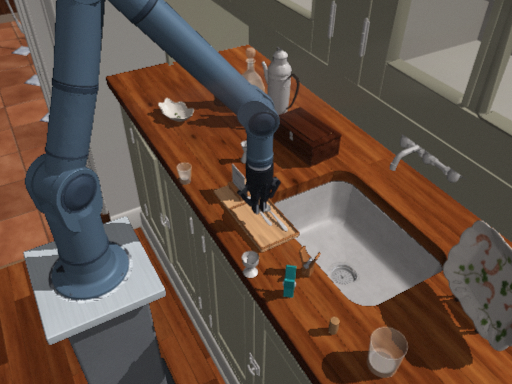

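The spoon at (260,165)-(260,355) is parallel to the teaspoon (343,150), with the bowl the same way. I'll lower and release it.

Run:
```python
from h import *; from cell import *
movel([.4765,-.0775,-.006],feed=.08)
print(movel([.4765,-.0775,-.0150],feed=.015,guard=2.5)); s=state();print(s["ee_pos"],s["clock"],s["force"])
gripper_to(.030); s=state();print(s["opening"],s["clock"],s["force"])
movel([.4765,-.0775,.03],feed=.05)
movel([.4765,-.0775,.10],feed=.2)
for n in("wrist",):
    d=get_image(n); np.savez(f"pics/{n}6.npz",**d); cv2.imwrite(f"pics/{n}6.png",d["color"][:,:,::-1])
print(state()["clock"])
```

```text
True
[ 0.47662406 -0.07737583 -0.01372109] 15.0167 [ 0.02382888 -0.93504134  4.26879431]
0.03016819000600659 15.3167 [ 0.66251995  0.75979924 -0.83314045]
16.9083
```

View pics/wrist6.png

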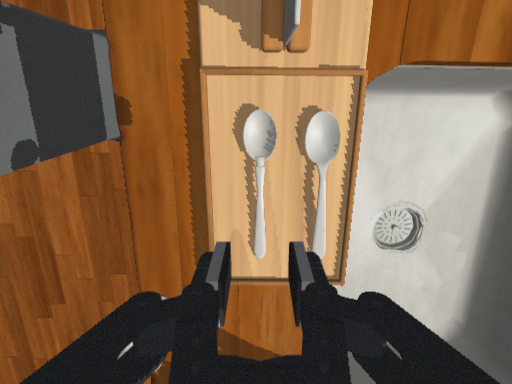

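Released: the spoon is at (260,110)-(260,258) and the teaspoon, undisturbed, at (322,110)-(319,257). I'll check this with numbers, then go over the clip.

Run:
```python
from h import *; from cell import *
d=load("pics/wrist6.npz")
def seg(n,a,b,z):
    a=onz(d,*a,z);b=onz(d,*b,z);v=a-b;print(n,np.round((a+b)/2,4),np.linalg.norm(v),np.degrees(np.arctan2(v[1],v[0])))
seg("spoon",(260,110),(260,258),.017);seg("tea",(322,110),(319,258),.018)
seg("tray top lip",(202,69),(367,69),.0175)
gripper_to(.08,40)
goto([.502,-.300,.20],down(np.radians(-65)))
d=get_image("wrist"); np.savez("pics/w7.npz",**d); cv2.imwrite("pics/w7.png",d["color"][:,:,::-1])
s=state();print(s["clock"],s["ee_pos"])
```

```text
spoon [ 0.4777 -0.0777  0.017 ] 0.13396360204317237 91.09526647821549
tea [ 0.5298 -0.0764  0.018 ] 0.13351886808965457 93.58371975384858
tray top lip [0.4946 0.0199 0.0175] 0.1259924671553054 -178.95175119290164
18.4667 [ 0.50219996 -0.29719386  0.19863738]
```

View pics/w7.png

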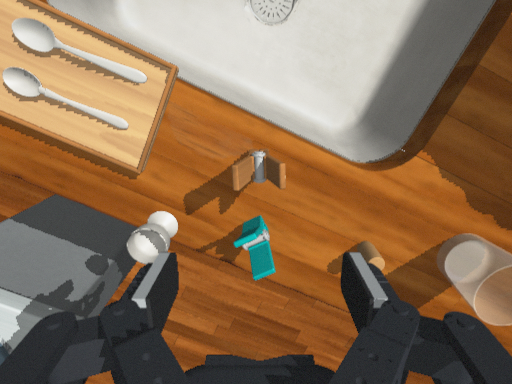

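Run:
```python
import cv2
t=cv2.imread("pics/w7.png"); cv2.imwrite("pics/w7c.png",cv2.resize(t[140:205,215:305],None,fx=8,fy=8,interpolation=cv2.INTER_CUBIC))
```

```text
(no output)
```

View pics/w7c.png

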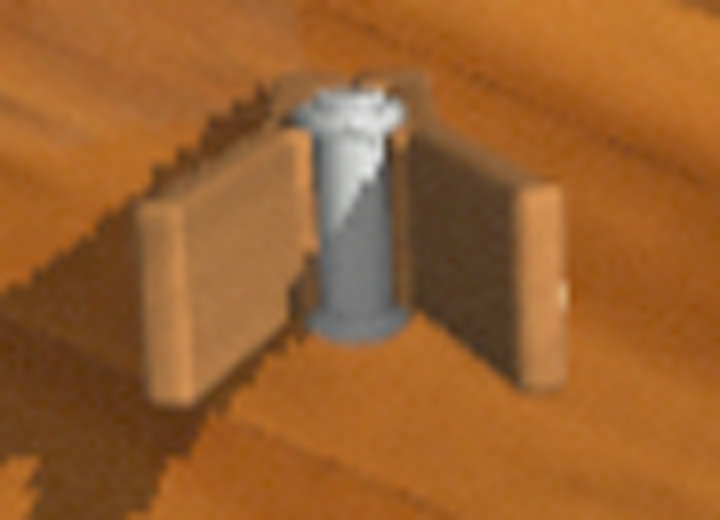

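Run:
```python
from h import *
d=load("pics/w7.npz")
C=lambda x,y,z:onz(d,(x+.5)/8-.5+215,(y+.5)/8-.5+140,z)
l=C(168,305,.083);r=C(542,287,.083);v=r-l;print(l,r,(l+r)/2,np.linalg.norm(v),np.degrees(np.arctan2(v[1],v[0])))
for a,b in[((142,205),(150,405)),((190,205),(193,405)),((520,185),(522,390)),((563,185),(566,388))]:
    a=C(*a,.083);b=C(*b,.083);v=b-a;print(np.linalg.norm(v),np.degrees(np.arctan2(v[1],v[0])))
for a,b in[((355,90),(358,335))]:
    a=C(*a,.044);b=C(*b,.044);v=b-a;print((a+b)/2,np.linalg.norm(v),np.degrees(np.arctan2(v[1],v[0])))
```

```text
[ 0.49432626 -0.27678645  0.083     ] [ 0.51559134 -0.3166224   0.083     ] [ 0.5049588  -0.29670443  0.083     ] 0.04515646197105325 -61.9059735716798
0.025074551713973818 -154.18125527347394
0.02507277396825732 -155.22142921390792
0.02557950461524968 -153.04809098114296
0.02533112849609579 -152.44601197174975
[ 0.50548486 -0.29655579  0.044     ] 0.034015427515322084 -154.1319871505031
```

Run:
```python
from h import *; from cell import *
p=[.5045,-.2972]; q=down(np.radians(-63.7))
movel([*p,.10],q,feed=.15)
print(movel([*p,.030],feed=.06,guard=4)); s=state();print(s["ee_pos"],s["clock"],s["force"])
gripper_to(.0,40); s=state();print(s["opening"],s["ee_pos"],s["clock"],s["force"])
for n in("wrist","scene"):
    d=get_image(n); np.savez(f"pics/{n}8.npz",**d); cv2.imwrite(f"pics/{n}8.png",d["color"][:,:,::-1])
    if n=="scene":cv2.imwrite("pics/s8c.png",cv2.resize(d["color"][200:310,240:380,::-1],None,fx=5,fy=5,interpolation=cv2.INTER_CUBIC))
```

```text
False
[ 0.50489183 -0.29747559  0.03047298] 20.6 [-0.12742126 -0.24797161  0.09787678]
0.027447319386699698 [ 0.50618265 -0.29699757  0.03428483] 21.15 [-5.1479722   5.81808799 22.70761369]
```

View pics/wrist8.png

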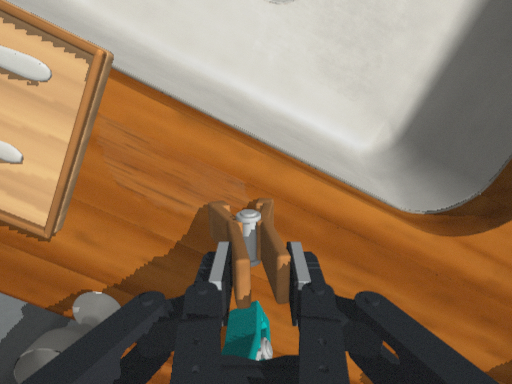

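View pics/s8c.png

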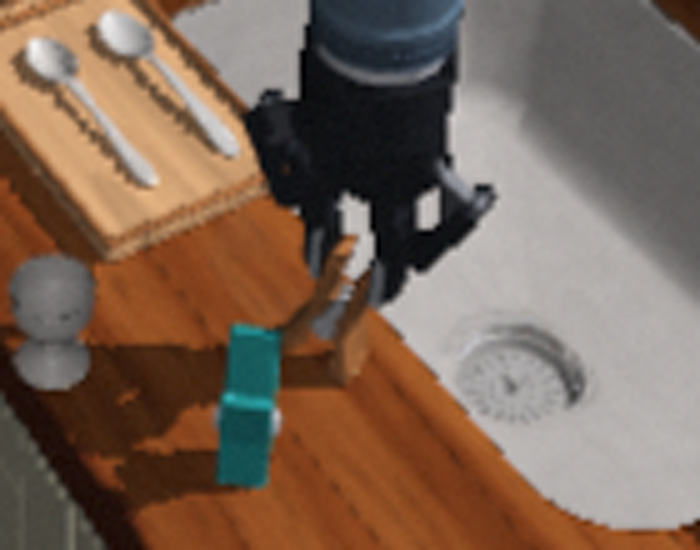

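The clip is squeezed, but the swing of the pads pressed it onto the worktop with 23 N. It leans a little: the pin is at (249,215) and the handle tops are centred at (263,300). I'll lift slightly to unload it and look again.

Run:
```python
from h import *; from cell import *
p=[.5045,-.2972]
movel([*p,.042],feed=.03); s=state();print(s["opening"],s["ee_pos"],s["clock"],s["force"])
movel([*p,.060],feed=.06); s=state();print(s["opening"],s["ee_pos"],s["clock"],s["force"])
for n in("wrist","scene"):
    d=get_image(n); np.savez(f"pics/{n}9.npz",**d); cv2.imwrite(f"pics/{n}9.png",d["color"][:,:,::-1])
    if n=="scene":cv2.imwrite("pics/s9c.png",cv2.resize(d["color"][200:310,240:380,::-1],None,fx=5,fy=5,interpolation=cv2.INTER_CUBIC))
    else:cv2.imwrite("pics/w9c.png",cv2.resize(d["color"][180:320,180:340,::-1],None,fx=5,fy=4,interpolation=cv2.INTER_CUBIC))
```

```text
0.02469861736219968 [ 0.50425685 -0.29708452  0.04162288] 21.8 [ 0.34935098 -0.14777049 -2.32869537]
0.02498048180515602 [ 0.50499027 -0.29746474  0.0606658 ] 22.25 [ 0.45216714  0.44230559 -0.88499085]
```

View pics/wrist9.png

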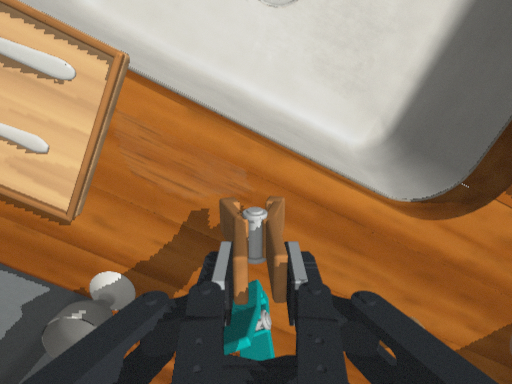

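View pics/s9c.png

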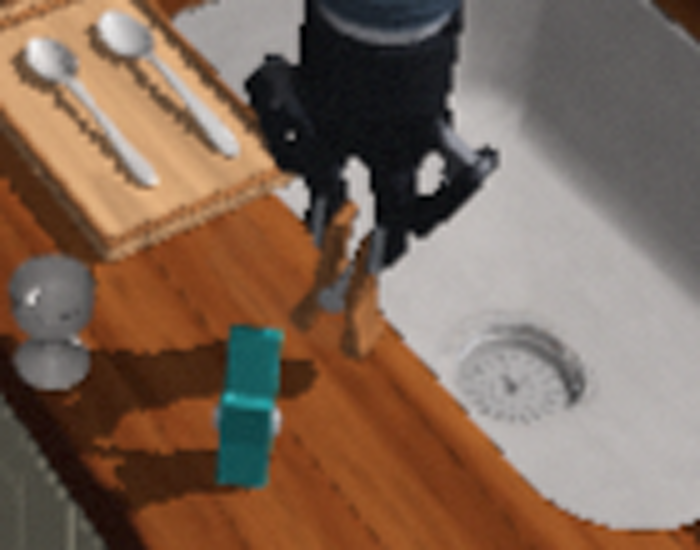

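The clip has straightened: pin at (256,214), handle tops centred at about 260, opening 25 mm, so it is at the stop. I'll move above the card.

Run:
```python
from h import *; from cell import *
p=[.5045,-.2972]
movel([*p,.23],feed=.18); 
goto([.4915,.074,.23],down(np.radians(1.0)))
dwell(.3)
s=state();print(s["opening"],s["ee_pos"],s["clock"],s["force"])
for n in("wrist","scene","top"):
    d=get_image(n); np.savez(f"pics/{n}10.npz",**d); cv2.imwrite(f"pics/{n}10.png",d["color"][:,:,::-1])
    if n=="scene":cv2.imwrite("pics/s10c.png",cv2.resize(d["color"][100:230,190:310,::-1],None,fx=5,fy=4.5,interpolation=cv2.INTER_CUBIC))
```

```text
0.024892895417409275 [0.49177907 0.07305261 0.23006267] 25.1333 [-0.04065398 -0.14057371 -0.80707104]
```

View pics/wrist10.png

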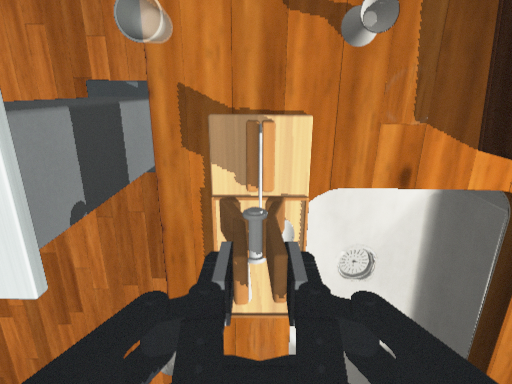

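View pics/s10c.png

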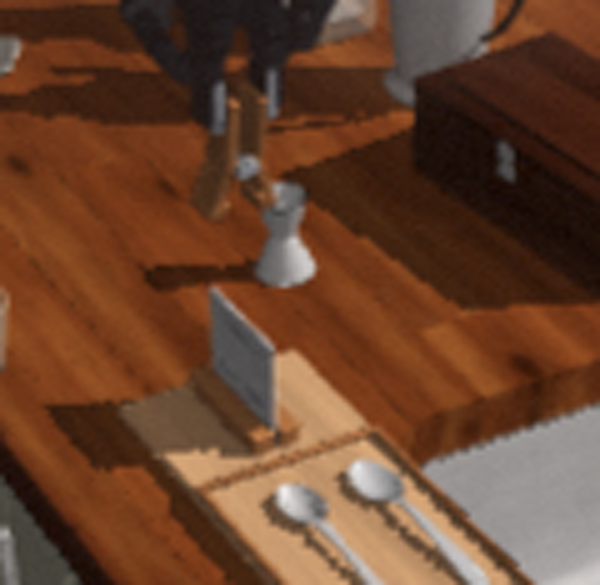

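View pics/top10.png

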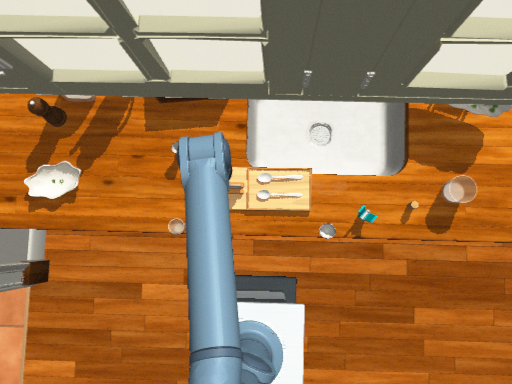

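Run:
```python
import cv2
t=cv2.imread("pics/wrist10.png"); cv2.imwrite("pics/w10c.png",cv2.resize(t[110:310,210:310],None,fx=4,fy=3,interpolation=cv2.INTER_CUBIC))
t=cv2.imread("pics/scene10.png"); cv2.imwrite("pics/s10d.png",cv2.resize(t[105:155,220:260],None,fx=12,fy=12,interpolation=cv2.INTER_CUBIC))
```

```text
(no output)
```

View pics/w10c.png

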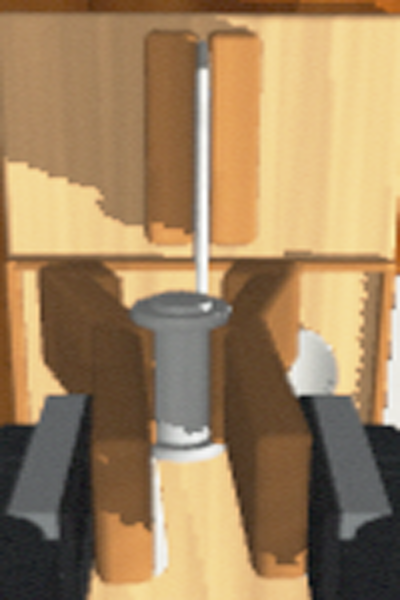

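View pics/s10d.png

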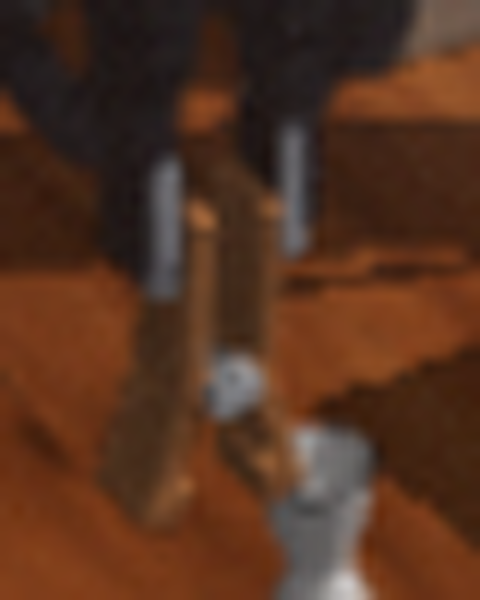

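```bash
cat >> h.py <<'E'
def tri(d1,p1,d2,p2):
    o1,r1=ray(d1,*p1);o2,r2=ray(d2,*p2)
    t=np.linalg.lstsq(np.c_[r1,-r2],o2-o1,rcond=None)[0]
    a=o1+r1*t[0];b=o2+r2*t[1];return (a+b)/2,np.linalg.norm(a-b)
E
python3 - <<'E'
from h import *
w=load("pics/wrist10.npz");s=load("pics/scene10.npz")
e,r=tri(w,(256.3,259),s,(239.4,137.3));print("pin -y end",e,r)
for z in (e[2]-.003,e[2],e[2]+.003): print("pin +y end",onz(w,255,212,z))
a=onz(w,210+203/4,110+68/3,.1);b=onz(w,210+203/4,110+300/3,.1);print("card edge",a,b)
a=onz(w,210+203/4,110+42/3,.1);print(a)
E
```

```text
pin -y end [0.48956787 0.05602388 0.23298406] 0.003102631364726722
pin +y end [0.4898047  0.08557712 0.22998406]
pin +y end [0.48983105 0.086799   0.23298406]
pin +y end [0.48985739 0.08802088 0.23598406]
card edge [0.49327175 0.1153156  0.1       ] [0.49467192 0.03499491 0.1       ]
[0.49312863 0.12352578 0.1       ]
```

The pin is at x≈0.490, z≈0.233 and the card edge at x≈0.494, so I'll shift +3.5 mm in x and +2.5 mm in y. I'll stop just above the card for a check.

Run:
```python
from h import *; from cell import *
movel([.4950,.0765,.165],feed=.08); dwell(.3)
s=state();print(s["opening"],s["ee_pos"],s["clock"],s["force"])
for n in("wrist","scene"):
    d=get_image(n); np.savez(f"pics/{n}11.npz",**d)
    t=d["color"][:,:,::-1]
    if n=="scene":cv2.imwrite("pics/s11d.png",cv2.resize(t[120:190,215:265],None,fx=10,fy=8,interpolation=cv2.INTER_CUBIC))
    else: cv2.imwrite("pics/w11c.png",cv2.resize(t[80:310,200:320],None,fx=4,fy=2.6,interpolation=cv2.INTER_CUBIC))
```

```text
0.025041416871631424 [0.49527753 0.07664903 0.16539822] 26.55 [-0.47127758  0.21003077 -0.07313129]
```

View pics/w11c.png

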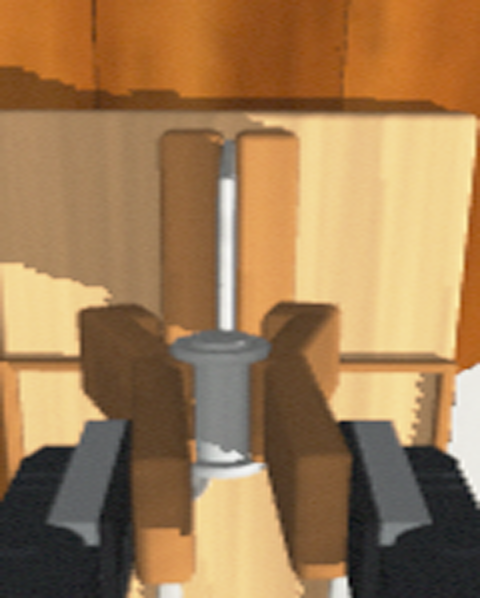

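View pics/s11d.png

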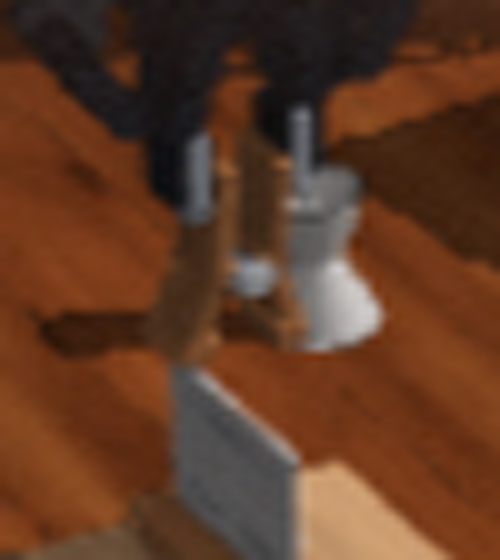

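Run:
```python
from h import *
w=load("pics/wrist11.npz")
C=lambda x,y,z:onz(w,200+(x+.5)/4-.5,80+(y+.5)/2.6-.5,z)
print("card",C(228,178,.1),C(227,325,.1)); 
print("pin",C(220,340,.168),C(228,465,.168))
print("jaw tips outer",C(82,315,.130),C(338,308,.130),"board L/R",C(0,118,.012),C(475,118,.012))
```

```text
card [0.49332793 0.11574839 0.1       ] [0.49383492 0.0691325  0.1       ]
pin [0.49306321 0.09125714 0.168     ] [0.49473213 0.0591022  0.168     ]
jaw tips outer [0.46802976 0.08297041 0.13      ] [0.51358227 0.08582644 0.13      ] board L/R [0.43366316 0.12257592 0.012     ] [0.55626703 0.12478625 0.012     ]
```

The card edge at x=0.4935 lies between the jaw tips, which are centred at 0.491. I'll shift 1.2 mm more and descend.

Run:
```python
from h import *; from cell import *
movel([.4962,.0765,.160],feed=.04)
print(movel([.4962,.0765,.117],feed=.04,guard=3)); dwell(.4)
s=state();print(s["opening"],s["ee_pos"],s["clock"],s["force"])
for n in("wrist","scene"):
    d=get_image(n); np.savez(f"pics/{n}12.npz",**d)
    t=d["color"][:,:,::-1]
    if n=="scene":cv2.imwrite("pics/s12d.png",cv2.resize(t[120:220,205:305],None,fx=7,fy=6,interpolation=cv2.INTER_CUBIC))
    else: cv2.imwrite("pics/w12c.png",cv2.resize(t[80:310,200:320],None,fx=4,fy=2.6,interpolation=cv2.INTER_CUBIC))
```

```text
False
0.02484771616572524 [0.49625734 0.07654014 0.11708443] 28.55 [-0.42743778  0.08269145 -1.45374773]
```

View pics/w12c.png

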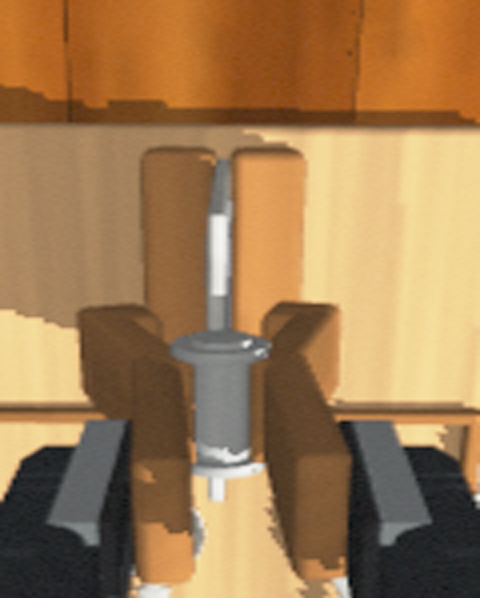

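View pics/s12d.png

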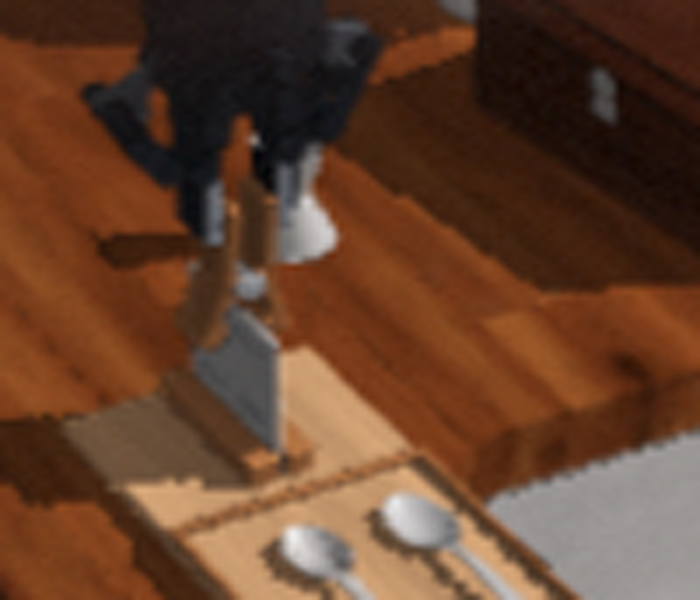

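The jaws straddle the card: the card is at crop column 217 and the gap runs from 160 to 265. I'll check the height, then hand in.

Run:
```python
from h import *; from cell import *
w=load("pics/wrist12.npz");s=load("pics/scene12.npz")
e,r=tri(w,(200+228/4,80+467/2.6),s,(205+250/7,120+285/6));print("pin -y end",e,r)
C=lambda x,y,z:onz(w,200+(x+.5)/4-.5,80+(y+.5)/2.6-.5,z)
print("card",C(219,213,.1),"-y end",C(217,500,.1),"pin +y",C(220,340,e[2]),"tips",C(82,315,e[2]-.038),C(338,308,e[2]-.038))
u,v=proj(s,[.494,.035,.1]);print((u-205)*7,(v-120)*6)
st=state();print(st["ee_pos"],st["force"],st["opening"],st["joint_vel"].max())
```

```text
pin -y end [0.49421575 0.05930376 0.12012392] 0.0037194189653517347
card [0.49326041 0.11600486 0.1       ] -y end [0.4939317  0.03652019 0.1       ] pin +y [0.49403481 0.09133503 0.12012392] tips [0.46903005 0.08300792 0.08212392] [0.51448653 0.08586589 0.08212392]
281.1605935835895 341.90578218656844
[0.49620506 0.07653442 0.1170299 ] [-0.22131434  0.76417349 -1.04648932] 0.024706258077788024 0.001839477683093248
```

Run:
```python
from cell import *
print(sign_off()); print(state()["clock"])
```

```text
the job is handed in; nothing more can be done
None
the job is handed in; nothing more can be done
```

I placed the dessert spoon in the tray. The wooden clip is held squeezed open over the card, and I handed the job in there at about 29 s of the 54 s. `sign_off` gives no verdict, so the results below are from my own checks.

- **Spoon:** it lies in the tray within about 1 mm of the tray's centre in y, about 52 mm from the teaspoon centre to centre. It is 2.5° off the teaspoon's line, with the bowl toward the card like the teaspoon's. I checked this in the wrist picture after letting go.
- **Clip:** at the last check it was gripped at 25 mm, which is its stop.
    - **Height:** its middle is about 24 mm above the card edge, so the jaw tips reach about 20 mm down.
    - **Centring:** it is within about 1–2 mm of the card's middle in both directions. The card is visible between the jaws with a gap on each side.
    - **Force:** the wrist reads about 1 N, much as it did with the clip in free air, so it shows no sign of touching the card.

Some things went wrong or disagreed:
- **First spoon pinch:** it closed on nothing. The fingertips end about 29 mm behind the reported TCP, not 8 mm ahead of it. I found the worktop by touch and used that for the heights.
- **Squeezing the clip:** this briefly pressed it on the worktop with about 23 N and tilted it. It straightened when lifted; a lean of about 0.07 rad was the most I measured afterwards.
- **Cameras:** the top and wrist views of the card differed by about 3–4 mm. I used the wrist view, which shows the clip and the card together.

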